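Tap the desk microphone home on its charging dock

TASK

The cordless desk microphone was set down too near the edge of its round charging dock, so it is not charging. With light fingertip taps or nudges low on its foot, shift it until it drops fully home in the recess in the middle of the dock and stands there upright and still, pressing the contact down. Do not grip it, lift it or tip it over, and leave the other things on the desk where they are.

Things in the scene. Friction and masses are not known exactly. Their poses are not given: they have to be found in the camera images.
- mic: loose microphone, 0.3 kg, 124 mm tall: round black foot 60 mm across, its side upright for 18 mm, low dome to 25 mm; silver stem 11 mm thick; black head 18 mm across from 79 mm up. Bottom-heavy, but tips if pushed high. Origin: centre of the foot's underside; z up the stem. Starts on the dock's rim, 17 to 26 mm off the middle, towards the robot, left or right. Over 12 N of push or grip fails.
- dock: round grey charging dock, white inside its recess, fixed, 110 mm across, 22 mm high; in its flat top a central round recess 64 mm across, 5 mm deep (floor 17 mm above the desk), 2 mm wider all round than the microphone's foot. Pushed inwards, the foot first dips its leading edge in (tilts up to 0.2 rad), then drops in flat. Origin: centre of the underside, on the desk; z up.
- contact (a joint): sprung brass charging contact in the middle of the recess, 11 mm across: 0 m is up (3 mm above the recess floor), 0.003 m is fully down. The microphone's own weight presses it fully down (under 1 N) once it is home.
- glue_stick: yellow glue stick, 26 mm across, 93 mm tall, standing loose behind the dock; bystander. Origin: centre of the underside.
- correction_bottle: white and green correction fluid bottle, 30 mm across, 74 mm tall, standing loose behind the dock; bystander. Origin: centre of the underside.
- eraser: blue and white eraser, 19 x 43 x 12 mm, lying loose in front of the dock; bystander. Origin: centre of the underside.
- highlighter: flat yellow-green and black highlighter, 25 x 109 x 15 mm, lying loose in front of the dock; bystander. Origin: centre of the underside.
Mind the look-alikes: they are no part of the job. Leave any orange look-alike of the dock alone. Leave any red look-alike of the mic alone.

How it is judged:
At the end, for the whole second after the job is handed in: The microphone stands at rest in the dock's recess: its foot within 4 mm of the dock's middle, its underside within 1.5 mm of the recess floor, within 0.04 rad of upright, and the contact pressed down more than 2.2 mm (horizontal distance between mic and dock below 0.004 m and angle between mic's own z axis and vertical below 0.04 rad and z of mic in the frame of dock below 0.0185 m and value of joint contact above 0.0022 m and linear speed of mic below 0.02 m/s); the robot touches nothing.
It fails at once if the microphone is gripped or pushed with more than 12 N (contact force between any of the fingers, the arm and mic above 12 N).
It fails at once if the microphone tips by more than 0.5 rad or is knocked off the dock (angle between mic's own z axis and vertical above 0.5 rad or horizontal distance between mic and dock above 0.045 m).
It fails at once if the microphone is lifted off the dock (z of mic in the frame of dock above 0.035 m).
It fails at once if a bystander is moved more than 20 mm (distance of any of glue_stick, correction_bottle, eraser, highlighter from where it was at the start of the episode above 0.02 m).
It also fails if it takes over 58 s, if anything falls off the work surface, if the arm or the gripper's body presses on something with over 40 N, if the wrist force passes 120 N, or if a joint passes its speed limit or range.

ROBOT

A 7-joint arm with a two-finger parallel gripper is mounted at the origin on a cart in front of the work surface, level with it; the furniture and walls round the work are solid. World frame = base frame: x ahead of the robot, y to its left, z up, the work surface at z = 0. Lengths are in m, angles in rad, forces in N, time in s.
With the tool pointing down it reaches from about 0.425 to 0.825 m from the base axis. Payload 3.6 kg.
Tool frame: the origin (TCP) lies at the very end of the fingers, on their centre line; the grasp point (between the pads) lies 19 mm behind it (bot.tcp_to_grasp is the distance from the TCP to the grasp point, in m); x points along the fingers, z is the direction in which the jaws open and shut, and the axes are right-handed (so a half turn about x gives the same grasp; the last joint's range is limited). The gripper opens to 85 mm and grips with 20 to 120 N. Pads are 22 mm wide; open, the fingers measure 114 mm over their backs; the gripper's body (76 mm by 85 mm) begins 54 mm behind the grasp point. The pads swing forward as they close: fully open they stand 13 mm farther back than shut.
Start: joints at [-1.319, 0.615, -0.013, 1.423, 0.008, 1.103, -0.04], TCP at [0.178, 0.625, 0.231] pointing down, gripper open.
Joint ranges: [-3.12, 3.12], [-0.3, 2.06], [-1.34, 1.32], [0.26, 2.42], [-1.36, 4.5], [0.01, 1.98], [-2.84, 2.84]. Speed limits (rad/s): [2.79, 2.79, 3.14, 3.14, 3.14, 3.14, 3.14].

INTERFACE

Orientations are given as a rotation vector (axis times angle).
In Python, from workcell import bot gives the robot as it stands.
- The arm moves only by the shell command python3 -m crank 'ROWS' [FORCE]. ROWS is JSON, a list of rows, each an object of numbers: "claw": the finger opening in mm, from 0 to 85.4; "dx", "dy", "dz": the shift along the world's x, y, z in mm; "rx", "ry", "rz": the turn, a rotation vector about the world's x, y, z in degrees. A call has 1 to 5 rows; each row shifts and turns the commanded pose from where the row before left it; what a row does not reach is not made up. A row lasts 1/10 s, in which the tool goes at most 50 mm and 8.59 degrees, less where a joint would pass 70% of its speed; a pose out of reach is approached as far as the arm can. A call is refused whole if a number of a shift passes 50 or a number of a turn 8.59, either way. A call with a gripper value outside its range is refused whole. The fingers move at their own pace and stop on an object; FORCE is the grip in N (left out, the last holds). Time passes only in rows, so rows that do not move let the fingers close. It gives the time, the measured TCP pose, the force and the opening at its end, in the units of the state.
- bot.state(): the state, without advancing time (a new reading comes with each control period).
- bot.snapshot(name): name is "scene" or "top"; returns a dict with "image" (400x640x3 uint8, red, green, blue), "depth" (400x640 float32, m along the optical axis (not along the pixel's ray), 0 where there is no reading), "intrinsics" (3x3 intrinsics, pixels), "xyz" and "attitude" of the camera in the world. Camera axes: x right, y down, z forward; pixel columns grow to the right and rows downward; lengths in m; the calibration is good to about 2 mm. A picture is of the moment at which its call begins.
- bot.job_done(): hands the job in, once; it reports no verdict.
The state is a dict: "clock": time; "qpos": joint angles; "dq": joint speeds; "joint_torque": joint torques, N m; "tcp_pos": TCP position; "tool_rot": TCP orientation; "wrist_force": force on the tool from outside, world axes, zero at the start; "moment": the same for the moment, N m; "grip_width": finger opening in m.
Only numpy, scipy, OpenCV 4.12 (cv2) and the standard library are available. Lean on these libraries where they do the work, as an engineer would, in place of code of your own. Each camera call takes 0.05 s, during which the arm holds its last target.

## Working session

There is one attempt and no reset: what is moved stays moved. The work goes in short steps, Python scripts to look and compute and a shell command to move; the robot and the scene stay as the last step left them, time stands still between calls to the robot, and variables do not carry over. Pictures are saved under pics/ and viewed, and the job is handed in when it is done.

```bash
ls; mkdir -p pics; python3 - <<'E'
from workcell import bot
import cv2,numpy as np
print(bot.state())
for n in("scene","top"):
    s=bot.snapshot(n)
    cv2.imwrite(f"pics/{n}0.png",s["image"][...,::-1])
    np.savez(f"/tmp/{n}0.npz",**s)
    print(n,s["intrinsics"],s["xyz"],s["attitude"])
E
```

```text
pics
{'clock': 0.0, 'qpos': array([-1.31950755,  0.61592224, -0.01260799,  1.42491883,  0.00809377,
        1.10337984, -0.04040732]), 'dq': array([ 0.00014154,  0.00136439, -0.00027832,  0.00012103, -0.00062914,
       -0.00087996, -0.00251372]), 'joint_torque': array([-2.18426080e-04, -4.69219351e+01,  2.58979462e-01, -1.71039838e+01,
        9.86792555e-03,  9.75927076e-03,  1.57711105e-05]), 'tcp_pos': array([0.17803283, 0.62434514, 0.23012959]), 'tool_rot': array([-1.00382167,  1.32997027,  1.00118858]), 'wrist_force': array([ 0.49648823, -0.51432485, -0.27354019]), 'moment': array([-0.04107122, -0.01214129,  0.03209224]), 'grip_width': 0.08533585707656965}
scene [[491.52184202   0.         322.4474546 ]
 [  0.         491.52184202 212.88512668]
 [  0.           0.           1.        ]] [ 0.13975927 -0.49151911  0.61733207] [-2.14453248  0.88692492 -0.39022072]
top [[408.63415139   0.         310.68374621]
 [  0.         408.63415139 195.31558524]
 [  0.           0.           1.        ]] [ 0.51329531 -0.02221309  0.91206543] [-2.16582352  2.22590063 -0.04125936]
```

View pics/scene0.png

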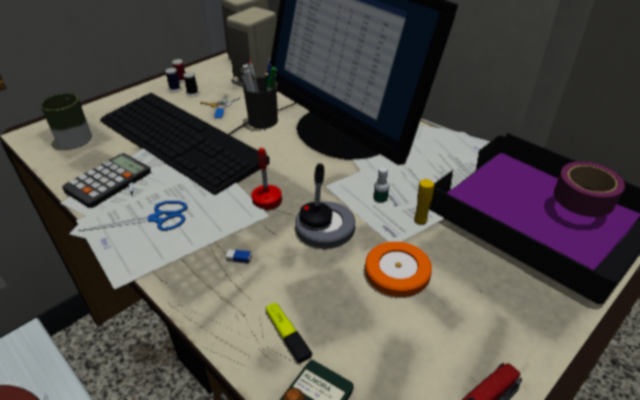

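View pics/top0.png

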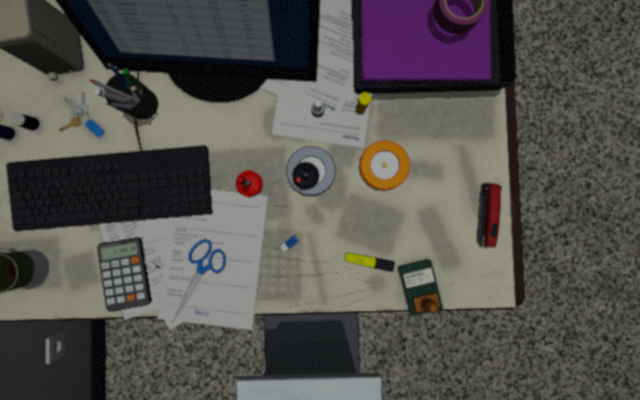

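Candidates: the mic is the black one at scene (316,205) / top (305,176), and its look-alike is the red one at scene (265,190) / top (249,183). The dock is the grey one at scene (325,224) / top (311,171), and its look-alike is the orange one at scene (398,268) / top (385,165). I choose black and grey. Next, a close crop and measurement.

```bash
cat > h.py <<'E'
import numpy as np,cv2
from scipy.spatial.transform import Rotation as R
def cloud(s):
    K=s["intrinsics"];d=s["depth"];v,u=np.mgrid[:d.shape[0],:d.shape[1]]
    p=np.stack([(u-K[0,2])/K[0,0]*d,(v-K[1,2])/K[1,1]*d,d],-1)
    return p@R.from_rotvec(s["attitude"]).as_matrix().T+s["xyz"]
def pix(s,P):
    K=s["intrinsics"];q=(np.atleast_2d(P)-s["xyz"])@R.from_rotvec(s["attitude"]).as_matrix()
    return np.c_[q[:,0]/q[:,2]*K[0,0]+K[0,2],q[:,1]/q[:,2]*K[1,1]+K[1,2]]
def atz(s,uv,z):
    K=s["intrinsics"];uv=np.atleast_2d(uv)
    r=np.c_[(uv[:,0]-K[0,2])/K[0,0],(uv[:,1]-K[1,2])/K[1,1],np.ones(len(uv))]@R.from_rotvec(s["attitude"]).as_matrix().T
    return s["xyz"]+r*((z-s["xyz"][2])/r[:,2])[:,None]
def fitc(p):
    A=np.c_[2*p,np.ones(len(p))];x=np.linalg.lstsq(A,(p**2).sum(1),rcond=None)[0]
    return x[:2],np.sqrt(x[2]+x[0]**2+x[1]**2)
E
python3 - <<'E'
from h import *
s=dict(np.load("/tmp/top0.npz")); c=dict(np.load("/tmp/scene0.npz"))
a=cv2.resize(s["image"][130:220,260:350],(560,560),interpolation=cv2.INTER_CUBIC)
b=cv2.resize(c["image"][150:260,250:370],(611,560),interpolation=cv2.INTER_CUBIC)
cv2.imwrite("pics/crop0.png",cv2.resize(np.hstack([a,b]),(800,380))[...,::-1])
P=cloud(s); np.set_printoptions(precision=3,suppress=True,linewidth=220)
for n,(u,v) in dict(desk=(340,215),dock=(326,186),foot=(300,184)).items(): print(n,P[v,u])
print(P[150:196:3,284:340:3,2]*1000//1)
E
```

```text
desk [ 0.508 -0.081 -0.002]
dock [ 0.572 -0.051  0.021]
foot [0.576 0.005 0.043]
[[ -4.  -2.  -2.   0.  -7.  18.  23.  17.  21.  22.  21.  19.  21.  18.  -2.   2.  -4.  -4.  -4.]
 [ -2.   0.  -1.  17.  17.  21.  19.  23.  22.  20.  22.  20.  21.  21.  19.  -2.  -2.  -4.  -3.]
 [ -4.  -2.  -3.  20.  18.  23.  22.  23.  22.  12.  21.  18.  23.  20.  20.  21.   0.  -3.   0.]
 [ -4.  -2.  19.  20.  20.  19.  18.  15.  16.  17.  12.  16.  17.  21.  19.  18.  18.  -1.  -3.]
 [  0.  17.  20.  20.  20.  17.  37.  39.  36.  16.  13.  16.  13.  20.  20.  22.  21.  -5.  -3.]
 [ -2.  21.  21.  20.  39.  40.  40. 141. 141.  40.  36.  15.  15.  18.  20.  19.  21.  -2.  -2.]
 [  1.  21.  18.  20.  42.  42. 130. 143. 143.  41.  42.  14.  14.  18.  19.  18.  17.  18.  -5.]
 [ -2.  21.  20.  39.  42.  43.  46. 136. 138.  42.  43.  43.  18.  14.  21.  19.  20.  18.  -3.]
 [ -1.  19.  20.  42.  42.  47.  48.  87.  54.  42.  43.  38.  16.  12.  19.  19.  18.  17.  -4.]
 [ -2.  17.  23.  43.  45.  45.  44.  53.  47.  44.  42.  40.  15.  14.  20.  21.  21.  -1.   0.]
 [ -2.  -3.  19.  41.  45.  45.  41.  45.  46.  44.  44.  37.  18.  23.  21.  19.  19.  -1.  -2.]
 [ -5.  -4.  22.  19.  42.  42.  44.  44.  43.  42.  39.  15.  23.  20.  22.  21.  12.  -2.  -1.]
 [ -5.  -3.  -5.  19.  30.  42.  45.  43.  43.  41.  26.  22.  18.  22.  20.  19.   0.  -3.  -3.]
 [ -2.  -3.  -3.  -2.  18.  20.  28.  37.  30.  19.  22.  18.  22.  21.  19.  -1.  -4.  -1.  -2.]
 [ -3.   0.  -1.  -3.  -1.  16.  18.  18.  17.  21.  19.  16.  20.   7.  -4.  -6.  -3.  -2.   0.]
 [ -3.  -1.  -2.  -5.   0.  -5.  -3.   0.  17.  16.  17.  -4.  -4.  -2.  -3.  -4.  -5.  -5.  -5.]]
```

View pics/crop0.png

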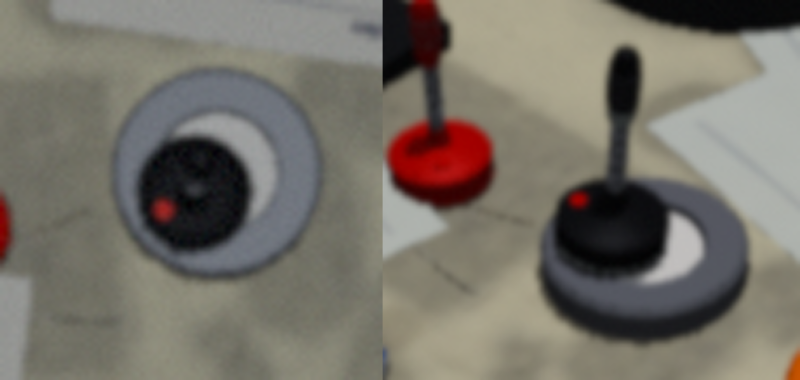

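The crop confirms it: the black mic (foot about top px 287,...) sits lower-left on the grey dock, and the white recess shows to its upper right. Next I fit both circles.

```bash
cat >> h.py <<'E'
def measure(s,verb=True):
    P=cloud(s); im=s["image"].astype(int); out={}
    z=P[...,2]
    roi=np.zeros(z.shape,bool); roi[140:205,278:345]=1
    # dock: subpixel outer contour from colour-independent height mask
    m=(roi&(z>0.009)&(P[...,0]>.53)&(P[...,0]<.69)).astype(np.uint8)
    m=cv2.morphologyEx(m,cv2.MORPH_OPEN,np.ones((3,3)))
    cs=max(cv2.findContours(m,0,1)[0],key=cv2.contourArea)[:,0].astype(float)
    W=atz(s,cs,0.022)[:,:2]; dc,dr=fitc(W)
    # recess: white
    g=im.mean(2)
    # foot: black pixels on dock
    hull=np.zeros(z.shape,np.uint8); cv2.circle(hull,tuple(np.round(pix(s,[*dc,.022])[0]).astype(int)),24,1,-1)
    red=(im[...,0]-im[...,1]>50)
    k=((hull>0)&((im.max(2)<60)|red)).astype(np.uint8)
    k=cv2.morphologyEx(k,cv2.MORPH_OPEN,np.ones((3,3)))
    ck=max(cv2.findContours(k,0,1)[0],key=cv2.contourArea)[:,0].astype(float)
    return dc,dr,cs,ck
E
python3 - <<'E'
from h import *
np.set_printoptions(precision=4,suppress=True)
s=dict(np.load("/tmp/top0.npz"))
dc,dr,cs,ck=measure(s); print("dock",dc,dr)
f=cv2.convexHull(ck.astype(np.float32))[:,0]
c,r=fitc(atz(s,f,0.040)[:,:2]); print("foot",c,r, "off",c-dc)
# white recess
im=s["image"].astype(int)
vis=cv2.resize(s["image"][140:205,270:350],None,fx=8,fy=8,interpolation=cv2.INTER_CUBIC)
for P,zz,rr,col in((dc,.022,.055,(0,255,0)),(dc,.022,.032,(0,255,255)),(c,.04,.03,(255,0,0))):
    t=np.linspace(0,6.28,100);q=pix(s,np.c_[P[0]+rr*np.cos(t),P[1]+rr*np.sin(t),0*t+zz])
    cv2.polylines(vis,[np.int32((q-[270,140]+.5)*8)],True,col,1)
cv2.imwrite("pics/fit0.png",vis[...,::-1])
# other camera
b=dict(np.load("/tmp/scene0.npz"));v=cv2.resize(b["image"][150:260,250:370],None,fx=5,fy=5,interpolation=cv2.INTER_CUBIC)
for P,zz,rr,col in((dc,.022,.055,(0,255,0)),(dc,.022,.032,(0,255,255)),(c,.04,.03,(255,0,0))):
    q=pix(b,np.c_[P[0]+rr*np.cos(t),P[1]+rr*np.sin(t),0*t+zz])
    cv2.polylines(v,[np.int32((q-[250,150]+.5)*5)],True,col,1)
cv2.imwrite("pics/fit0s.png",v[...,::-1])
E
```

```text
dock [ 0.6069 -0.0178] 0.05362299860088106
foot [ 0.5946 -0.0062] 0.028172361660650846 off [-0.0124  0.0116]
```

View pics/fit0.png

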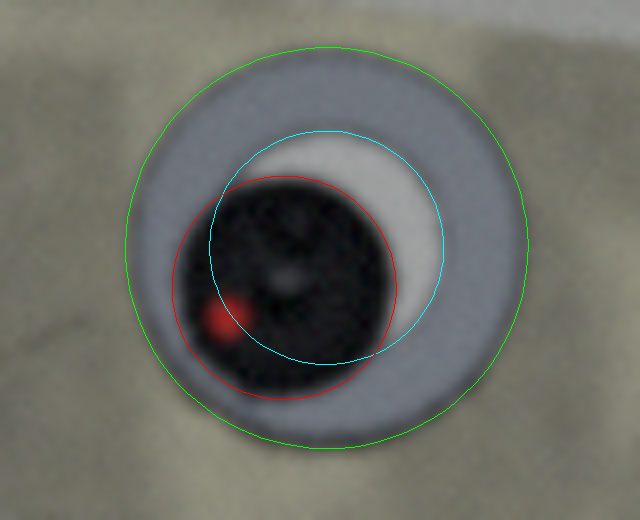

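View pics/fit0s.png

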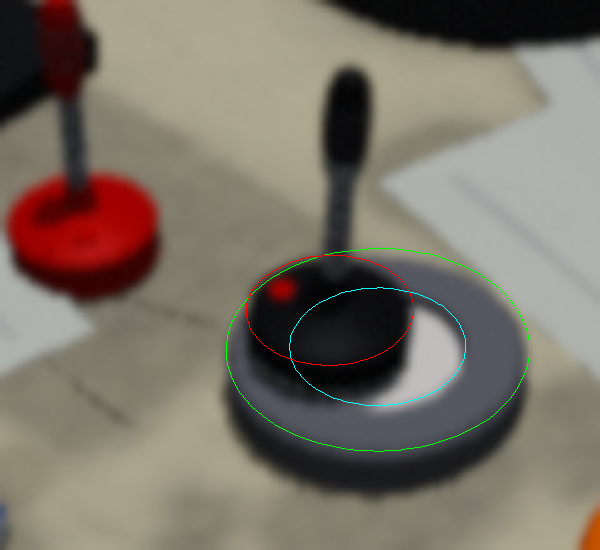

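```bash
cat >> h.py <<'E'
from scipy.ndimage import map_coordinates,gaussian_filter
from scipy.optimize import minimize
T=np.linspace(0,2*np.pi,360,endpoint=False)
def ring(c,r,z): return np.c_[c[0]+r*np.cos(T),c[1]+r*np.sin(T),0*T+z]
def grad(s,g,c,r,z,e=.0012):
    a=pix(s,ring(c,r+e,z));b=pix(s,ring(c,r-e,z))
    f=lambda q:map_coordinates(g,[q[:,1],q[:,0]],order=1)
    return f(a)-f(b)
def away(s,c):  # cos of angle from direction pointing away from camera
    d=np.array(c)-s["xyz"][:2];d/=np.linalg.norm(d);return np.cos(T)*d[0]+np.sin(T)*d[1]
def fitdock(s,x0,mic):
    g=gaussian_filter(s["image"].astype(float).mean(2),.7)
    def f(c):
        rec=grad(s,g,c,.032,.022); w=np.array([np.linalg.norm(ring(c,.032,0)[:,:2]-mic,axis=1)>.036])[0]&(away(s,c)>-.99)
        return rec[w].mean()  # white->grey outward negative
    return minimize(f,x0,method="Nelder-Mead",options=dict(initial_simplex=np.array(x0)+[[0,0],[.004,0],[0,.004]])).x
def fitfoot(s,x0,zb=.022):
    g=gaussian_filter(s["image"].astype(float).min(2),.7)
    def f(c):
        up=np.minimum(grad(s,g,c,.030,zb+.018),60);lo=np.minimum(grad(s,g,c,.030,zb),60);a=away(s,c)
        return -(np.where(a>0,up,lo)).mean()
    return minimize(f,x0,method="Nelder-Mead",options=dict(initial_simplex=np.array(x0)+[[0,0],[.004,0],[0,.004]])).x
E
python3 - <<'E'
from h import *
np.set_printoptions(precision=4,suppress=True)
for n in("top","scene"):
    s=dict(np.load(f"/tmp/{n}0.npz"))
    m=fitfoot(s,[.595,-.007]); d=fitdock(s,[.607,-.018],m)
    print(n,"mic",m,"dock",d,"d",d-m,np.linalg.norm(d-m),np.degrees(np.arctan2(*(d-m)[::-1])))
from workcell import bot
st=bot.state();Rm=R.from_rotvec(st["tool_rot"]).as_matrix();print(Rm)
E
```

```text
top mic [ 0.5951 -0.0062] dock [ 0.6052 -0.0168] d [ 0.0101 -0.0106] 0.014602072164818986 -46.39582662182255
scene mic [ 0.5928 -0.0068] dock [ 0.6017 -0.0197] d [ 0.0089 -0.0129] 0.015675438767534952 -55.50036374897126
[[-0.0006 -0.9617  0.2742]
 [-0.0023  0.2742  0.9617]
 [-1.     -0.     -0.0024]]
```

Both views agree: the mic is at about (0.594, -0.0065) and the dock centre at about (0.604, -0.018), so the push heading is about -48°. Plan: cradle the foot low between two fingertips 36 mm apart, with the tool leaned back 22° so the gripper body clears the head.

```bash
python3 -m crank '[{"claw":36,"dx":23.5,"dy":-36.6,"rz":-8},{"dx":23.5,"dy":-36.6,"rz":-8,"claw":36},{"dx":23.5,"dy":-36.6,"rz":-8,"claw":36},{"dx":23.5,"dy":-36.6,"rz":-8,"claw":36},{"dx":23.5,"dy":-36.6,"claw":36}]' 20
python3 -m crank '[{"dx":23.5,"dy":-36.6,"claw":36},{"dx":23.5,"dy":-36.6,"claw":36},{"dx":23.5,"dy":-36.6,"claw":36},{"dx":23.5,"dy":-36.6,"claw":36},{"dx":23.5,"dy":-36.6,"claw":36}]'
python3 -m crank '[{"dx":23.5,"dy":-36.6,"claw":36},{"dx":23.5,"dy":-36.6,"claw":36},{"dx":23.5,"dy":-36.6,"claw":36},{"dx":23.5,"dy":-36.6,"claw":36},{"claw":36}]'
```

```text
validation failed for argument at $[0]...
validation failed for argument at $[0]...
validation failed for argument at $[0]...
```

```bash
python3 -m crank '[{"claw":36,"dx":23.5,"dy":-36.6,"dz":0,"rx":0,"ry":0,"rz":-8}]' 20; python3 -m crank --help | head -30
```

```text
clock: 0.2
tcp_pos: [0.1956, 0.5923, 0.2297]
tool_rot: [-0.898, 1.379, 0.907]
wrist_force: [0.3, 0.4, -0.1]
grip_width: 0.0729invalid input: not JSON, or not a number
```

All keys are required in every row, so I continue with full rows.

```bash
python3 -m crank '[{"claw":36,"dx":23.5,"dy":-36.6,"dz":0,"rx":0,"ry":0,"rz":-8},{"claw":36,"dx":23.5,"dy":-36.6,"dz":0,"rx":0,"ry":0,"rz":-8},{"claw":36,"dx":23.5,"dy":-36.6,"dz":0,"rx":0,"ry":0,"rz":-8},{"claw":36,"dx":23.5,"dy":-36.6,"dz":0,"rx":0,"ry":0,"rz":0},{"claw":36,"dx":23.5,"dy":-36.6,"dz":0,"rx":0,"ry":0,"rz":0}]' 20
python3 -m crank '[{"claw":36,"dx":23.5,"dy":-36.6,"dz":0,"rx":0,"ry":0,"rz":0},{"claw":36,"dx":23.5,"dy":-36.6,"dz":0,"rx":0,"ry":0,"rz":0},{"claw":36,"dx":23.5,"dy":-36.6,"dz":0,"rx":0,"ry":0,"rz":0},{"claw":36,"dx":23.5,"dy":-36.6,"dz":0,"rx":0,"ry":0,"rz":0},{"claw":36,"dx":23.5,"dy":-36.6,"dz":0,"rx":0,"ry":0,"rz":0}]'
python3 -m crank '[{"claw":36,"dx":23.5,"dy":-36.6,"dz":0,"rx":0,"ry":0,"rz":0},{"claw":36,"dx":23.5,"dy":-36.6,"dz":0,"rx":0,"ry":0,"rz":0},{"claw":36,"dx":23.5,"dy":-36.6,"dz":0,"rx":0,"ry":0,"rz":0},{"claw":36,"dx":0,"dy":0,"dz":0,"rx":0,"ry":0,"rz":0},{"claw":36,"dx":0,"dy":0,"dz":0,"rx":0,"ry":0,"rz":0}]'
```

```text
clock: 0.7
tcp_pos: [0.3197, 0.4037, 0.231]
tool_rot: [-0.575, 1.494, 0.574]
wrist_force: [0.6, 0.4, 0.2]
grip_width: 0.0361
clock: 1.2
tcp_pos: [0.4371, 0.2208, 0.2311]
tool_rot: [-0.575, 1.494, 0.575]
wrist_force: [0.2, 0.6, -0.4]
grip_width: 0.0357
clock: 1.7
tcp_pos: [0.5073, 0.1114, 0.2309]
tool_rot: [-0.572, 1.495, 0.572]
wrist_force: [-0.2, 0.3, -0.5]
grip_width: 0.0359
```

```bash
python3 -m crank '[{"claw":36,"dx":20,"dy":-34,"dz":0,"rx":-5.45,"ry":-4.9,"rz":0},{"claw":36,"dx":20,"dy":-34,"dz":0,"rx":-5.45,"ry":-4.9,"rz":0},{"claw":36,"dx":0,"dy":0,"dz":-35,"rx":-5.45,"ry":-4.9,"rz":0},{"claw":36,"dx":0,"dy":0,"dz":-40,"rx":0,"ry":0,"rz":0},{"claw":36,"dx":0,"dy":0,"dz":-35,"rx":0,"ry":0,"rz":0}]'
python3 -m crank '[{"claw":36,"dx":0,"dy":0,"dz":0,"rx":0,"ry":0,"rz":0},{"claw":36,"dx":0,"dy":0,"dz":0,"rx":0,"ry":0,"rz":0}]'
python3 - <<'E'
from workcell import bot
from h import *
np.set_printoptions(precision=3,suppress=True)
st=bot.state();print(st["tcp_pos"],R.from_rotvec(st["tool_rot"]).as_matrix(),st["qpos"])
s=bot.snapshot("top");b=bot.snapshot("scene")
np.savez("/tmp/top1.npz",**s);np.savez("/tmp/scene1.npz",**b)
print(pix(s,st["tcp_pos"]),pix(b,st["tcp_pos"]))
A=cv2.resize(s["image"][130:230,260:380],(480,400),interpolation=cv2.INTER_CUBIC)
B=cv2.resize(b["image"][130:270,220:370],(428,400),interpolation=cv2.INTER_CUBIC)
cv2.imwrite("pics/p1.png",cv2.resize(np.hstack([A,B]),(800,352))[...,::-1])
E
```

```text
clock: 2.2
tcp_pos: [0.5454, 0.0494, 0.1193]
tool_rot: [-0.841, 1.336, 0.283]
wrist_force: [-0.2, 0.2, -0.2]
grip_width: 0.0358
clock: 2.4
tcp_pos: [0.5471, 0.0459, 0.1214]
tool_rot: [-0.838, 1.338, 0.277]
wrist_force: [-0.2, -0.4, 0.4]
grip_width: 0.0361
[0.547 0.046 0.121] [[ 0.25  -0.623  0.741]
 [-0.278  0.687  0.672]
 [-0.927 -0.374 -0.002]] [-0.616  0.599  0.449  2.038  0.248  0.384  0.254]
[[277.941 196.768]] [[272.986 173.803]]
```

View pics/p1.png

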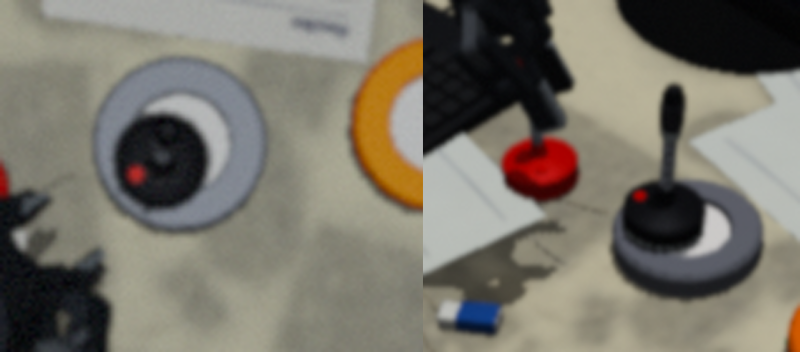

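The arm is clear of everything, and the fingertips show at crop (35,205) and (95,265), aligned with the mic. Next I descend.

```bash
python3 -m crank '[{"claw":36,"dx":0,"dy":0,"dz":-30,"rx":0,"ry":0,"rz":0},{"claw":36,"dx":0,"dy":0,"dz":-30,"rx":0,"ry":0,"rz":0},{"claw":36,"dx":0,"dy":0,"dz":-20,"rx":0,"ry":0,"rz":0},{"claw":36,"dx":0,"dy":0,"dz":-10,"rx":0,"ry":0,"rz":0},{"claw":36,"dx":0,"dy":0,"dz":0,"rx":0,"ry":0,"rz":0}]'
python3 -m crank '[{"claw":36,"dx":7,"dy":-7.7,"dz":0,"rx":0,"ry":0,"rz":0},{"claw":36,"dx":7,"dy":-7.7,"dz":0,"rx":0,"ry":0,"rz":0},{"claw":36,"dx":0,"dy":0,"dz":0,"rx":0,"ry":0,"rz":0}]'
cat > look.py <<'E'
import sys
from workcell import bot
from h import *
np.set_printoptions(precision=4,suppress=True)
n=sys.argv[1]
st=bot.state();s=bot.snapshot("top");b=bot.snapshot("scene")
np.savez(f"/tmp/top{n}.npz",**s);np.savez(f"/tmp/scene{n}.npz",**b)
m=np.array([.5940,-.0065]);d=np.array([.675,-.738])
print(st["clock"],st["tcp_pos"],st["wrist_force"],st["grip_width"],"along",(m-st["tcp_pos"][:2])@d,"lat",(m-st["tcp_pos"][:2])@[.738,.675])
A=cv2.resize(s["image"][140:220,262:358],(480,400),interpolation=cv2.INTER_CUBIC)
B=cv2.resize(b["image"][150:262,250:370],(428,400),interpolation=cv2.INTER_CUBIC)
cv2.imwrite(f"pics/p{n}.png",cv2.resize(np.hstack([A,B]),(800,352))[...,::-1])
E
python3 look.py 2
```

```text
clock: 3.0
tcp_pos: [0.5477, 0.0448, 0.0316]
tool_rot: [-0.837, 1.337, 0.275]
wrist_force: [-0.7, -0.4, 0.1]
grip_width: 0.0361
clock: 3.3
tcp_pos: [0.5635, 0.0268, 0.0332]
tool_rot: [-0.835, 1.335, 0.27]
wrist_force: [-1.0, 0.1, -0.2]
grip_width: 0.0361
3.3 [0.5635 0.0268 0.0332] [-0.9744  0.1227 -0.2236] 0.036051511033984955 along 0.04514941383075792 lat 8.53772915541577e-06
```

View pics/p2.png

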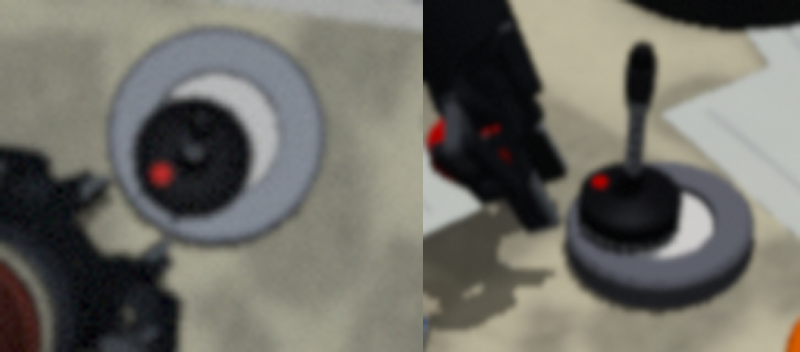

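```bash
python3 -m crank '[{"claw":36,"dx":2,"dy":-2.2,"dz":-2,"rx":0,"ry":0,"rz":0},{"claw":36,"dx":2,"dy":-2.2,"dz":-1,"rx":0,"ry":0,"rz":0},{"claw":36,"dx":1,"dy":-1.1,"dz":0,"rx":0,"ry":0,"rz":0},{"claw":36,"dx":0,"dy":0,"dz":0,"rx":0,"ry":0,"rz":0}]'
python3 -m crank '[{"claw":36,"dx":1,"dy":-1.1,"dz":0,"rx":0,"ry":0,"rz":0},{"claw":36,"dx":1,"dy":-1.1,"dz":0,"rx":0,"ry":0,"rz":0},{"claw":36,"dx":0,"dy":0,"dz":0,"rx":0,"ry":0,"rz":0}]'
python3 -m crank '[{"claw":36,"dx":0.7,"dy":-0.75,"dz":0,"rx":0,"ry":0,"rz":0},{"claw":36,"dx":0.7,"dy":-0.75,"dz":0,"rx":0,"ry":0,"rz":0},{"claw":36,"dx":0,"dy":0,"dz":0,"rx":0,"ry":0,"rz":0}]'
python3 look.py 3
```

```text
clock: 3.8
tcp_pos: [0.5663, 0.0235, 0.0282]
tool_rot: [-0.837, 1.338, 0.275]
wrist_force: [0.4, -0.3, -0.3]
grip_width: 0.0359
clock: 4.1
tcp_pos: [0.5684, 0.0214, 0.0284]
tool_rot: [-0.837, 1.338, 0.275]
wrist_force: [-0.7, 0.6, 0.8]
grip_width: 0.0361
clock: 4.4
tcp_pos: [0.5697, 0.0199, 0.0283]
tool_rot: [-0.837, 1.338, 0.275]
wrist_force: [0.1, -0.4, 0.3]
grip_width: 0.0359
4.4 [0.5697 0.0199 0.0283] [ 0.1498 -0.4386  0.2706] 0.035894674287604116 along 0.03587676035243492 lat 0.00010857736144412249
```

View pics/p3.png

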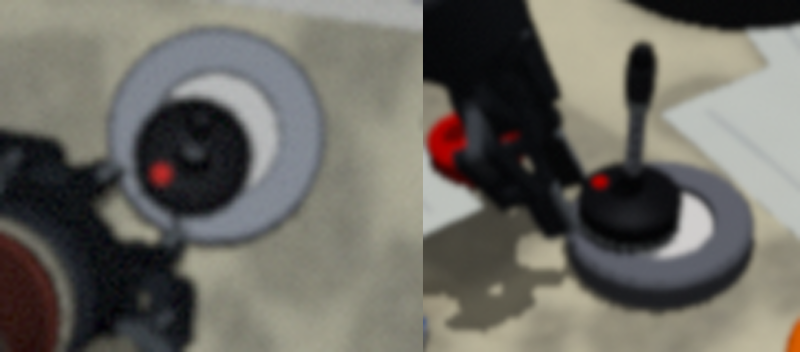

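The fingertips straddle the foot almost symmetrically and are about to touch, and the mic has not moved. Now I nudge in small steps.

```bash
python3 -m crank '[{"claw":36,"dx":0.7,"dy":-0.75,"dz":1,"rx":0,"ry":0,"rz":0},{"claw":36,"dx":0.7,"dy":-0.75,"dz":0,"rx":0,"ry":0,"rz":0},{"claw":36,"dx":0,"dy":0,"dz":0,"rx":0,"ry":0,"rz":0}]'
python3 -m crank '[{"claw":36,"dx":0.7,"dy":-0.75,"dz":0,"rx":0,"ry":0,"rz":0},{"claw":36,"dx":0.7,"dy":-0.75,"dz":0,"rx":0,"ry":0,"rz":0},{"claw":36,"dx":0,"dy":0,"dz":0,"rx":0,"ry":0,"rz":0}]'
python3 -m crank '[{"claw":36,"dx":0.7,"dy":-0.75,"dz":0,"rx":0,"ry":0,"rz":0},{"claw":36,"dx":0.7,"dy":-0.75,"dz":0,"rx":0,"ry":0,"rz":0},{"claw":36,"dx":0,"dy":0,"dz":0,"rx":0,"ry":0,"rz":0}]'
python3 look.py 4
```

```text
clock: 4.8
tcp_pos: [0.5712, 0.0184, 0.0294]
tool_rot: [-0.837, 1.338, 0.275]
wrist_force: [-0.5, -0.1, 0.3]
grip_width: 0.036
clock: 5.1
tcp_pos: [0.5726, 0.0173, 0.0293]
tool_rot: [-0.837, 1.338, 0.276]
wrist_force: [-0.8, 0.8, 0.4]
grip_width: 0.0358
clock: 5.4
tcp_pos: [0.5742, 0.0158, 0.0294]
tool_rot: [-0.837, 1.337, 0.275]
wrist_force: [1.5, 2.3, 0.5]
grip_width: 0.0357
5.4 [0.5742 0.0158 0.0294] [1.5001 2.2608 0.4738] 0.035702812178788415 along 0.029806441312058164 lat -0.0004121944648817353
```

View pics/p4.png

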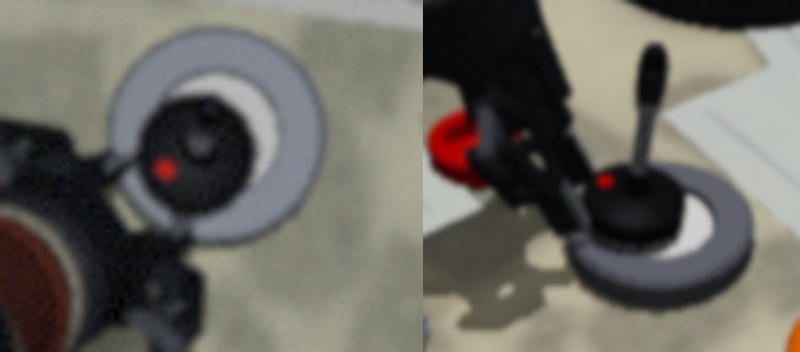

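The mic has moved about 4 mm and its leading edge is dipping, with the head leaning away. Forces are small, so I continue.

```bash
python3 -m crank '[{"claw":36,"dx":0,"dy":0,"dz":0,"rx":0,"ry":0,"rz":0}]'
python3 -m crank '[{"claw":36,"dx":0.7,"dy":-0.75,"dz":0,"rx":0,"ry":0,"rz":0},{"claw":36,"dx":0.7,"dy":-0.75,"dz":0,"rx":0,"ry":0,"rz":0}]'
python3 -m crank '[{"claw":36,"dx":0.7,"dy":-0.75,"dz":0,"rx":0,"ry":0,"rz":0},{"claw":36,"dx":0.7,"dy":-0.75,"dz":0,"rx":0,"ry":0,"rz":0}]'
python3 look.py 5
```

```text
clock: 5.6
tcp_pos: [0.5741, 0.0158, 0.0294]
tool_rot: [-0.837, 1.337, 0.275]
wrist_force: [-0.5, 1.0, 0.9]
grip_width: 0.0356
clock: 5.8
tcp_pos: [0.5752, 0.0141, 0.0293]
tool_rot: [-0.837, 1.338, 0.275]
wrist_force: [-0.1, 0.9, 1.4]
grip_width: 0.0356
clock: 6.0
tcp_pos: [0.5765, 0.0124, 0.0292]
tool_rot: [-0.837, 1.338, 0.275]
wrist_force: [-0.3, 1.6, 0.1]
grip_width: 0.036
6.0 [0.5765 0.0124 0.0292] [-0.3476  1.6479  0.1226] 0.0360455845691069 along 0.025720645480574223 lat 0.00016430617727344361
```

View pics/p5.png

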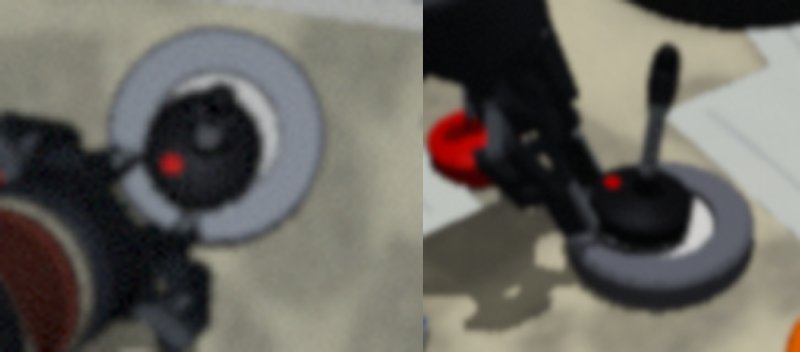

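```bash
python3 -m crank '[{"claw":36,"dx":0.7,"dy":-0.75,"dz":0,"rx":0,"ry":0,"rz":0},{"claw":36,"dx":0.7,"dy":-0.75,"dz":0,"rx":0,"ry":0,"rz":0}]'
python3 -m crank '[{"claw":36,"dx":0.7,"dy":-0.75,"dz":0,"rx":0,"ry":0,"rz":0},{"claw":36,"dx":0.7,"dy":-0.75,"dz":0,"rx":0,"ry":0,"rz":0}]'
python3 look.py 6
```

```text
clock: 6.3
tcp_pos: [0.5778, 0.0111, 0.0291]
tool_rot: [-0.837, 1.339, 0.275]
wrist_force: [-1.4, 1.5, -0.4]
grip_width: 0.0362
clock: 6.5
tcp_pos: [0.5792, 0.0094, 0.0291]
tool_rot: [-0.837, 1.339, 0.275]
wrist_force: [-0.9, 1.1, -0.2]
grip_width: 0.0361
6.5 [0.5792 0.0094 0.0291] [-0.9232  1.1013 -0.2357] 0.03608582976249751 along 0.02177155185111932 lat 0.0001834640661057733
```

View pics/p6.png

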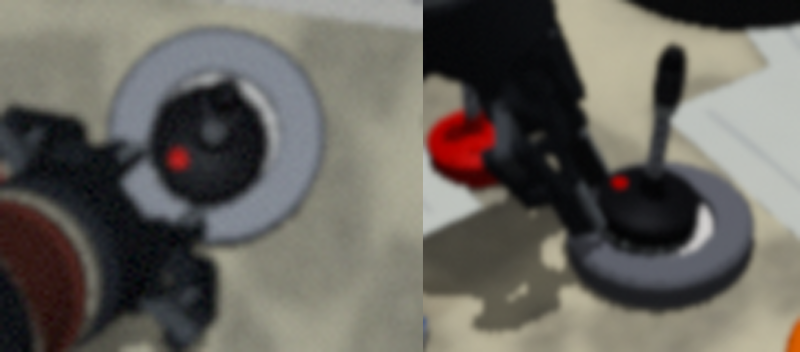

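The remaining white crescent is slightly larger on the right (-y), so I bias the push that way a little.

```bash
python3 -m crank '[{"claw":36,"dx":0.6,"dy":-0.8,"dz":0,"rx":0,"ry":0,"rz":0},{"claw":36,"dx":0.6,"dy":-0.8,"dz":0,"rx":0,"ry":0,"rz":0}]'
python3 -m crank '[{"claw":36,"dx":0.6,"dy":-0.8,"dz":0,"rx":0,"ry":0,"rz":0}]'
python3 look.py 7
```

```text
clock: 6.8
tcp_pos: [0.5805, 0.0079, 0.0292]
tool_rot: [-0.837, 1.338, 0.275]
wrist_force: [-0.5, 1.3, -0.6]
grip_width: 0.0359
clock: 6.9
tcp_pos: [0.5812, 0.0071, 0.0293]
tool_rot: [-0.837, 1.338, 0.275]
wrist_force: [-0.0, 1.6, -0.9]
grip_width: 0.0362
6.9 [0.5812 0.0071 0.0293] [-0.0217  1.6063 -0.8747] 0.03619933036131695 along 0.018635934413405743 lat 0.00024957602024147137
```

View pics/p7.png

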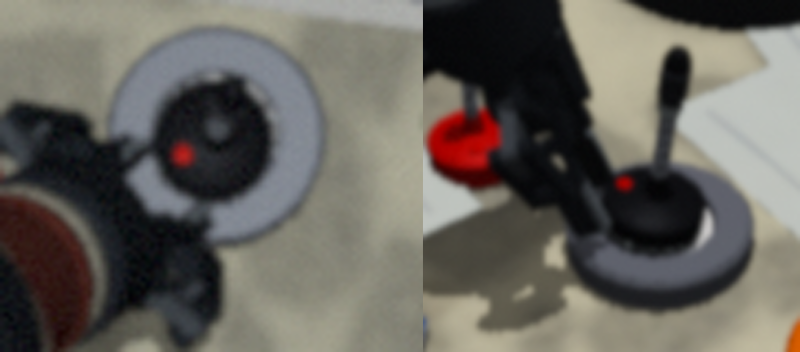

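```bash
python3 -m crank '[{"claw":36,"dx":0.5,"dy":-0.8,"dz":0,"rx":0,"ry":0,"rz":0}]'
python3 -m crank '[{"claw":36,"dx":0.5,"dy":-0.8,"dz":0,"rx":0,"ry":0,"rz":0}]'
python3 look.py 8
```

```text
clock: 7.1
tcp_pos: [0.5817, 0.0065, 0.0293]
tool_rot: [-0.837, 1.338, 0.275]
wrist_force: [-0.5, 0.7, -0.9]
grip_width: 0.0362
clock: 7.2
tcp_pos: [0.5823, 0.0057, 0.0293]
tool_rot: [-0.837, 1.338, 0.275]
wrist_force: [-0.3, 1.2, -1.3]
grip_width: 0.0359
7.2 [0.5823 0.0057 0.0293] [-0.3469  1.1927 -1.2824] 0.035926311047301214 along 0.01685721471842377 lat 0.00041124934256832297
```

View pics/p8.png

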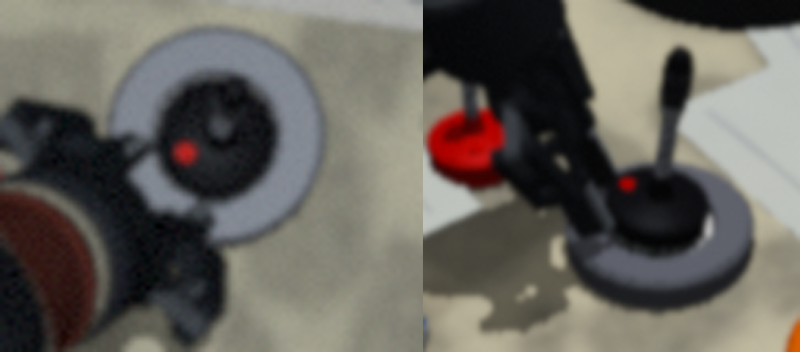

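```bash
python3 -m crank '[{"claw":36,"dx":0.5,"dy":-0.7,"dz":0,"rx":0,"ry":0,"rz":0}]'
python3 -m crank '[{"claw":36,"dx":0.5,"dy":-0.7,"dz":0,"rx":0,"ry":0,"rz":0}]'
python3 look.py 9
```

```text
clock: 7.4
tcp_pos: [0.5828, 0.0051, 0.0293]
tool_rot: [-0.837, 1.338, 0.275]
wrist_force: [-0.2, 1.7, -1.3]
grip_width: 0.0359
clock: 7.5
tcp_pos: [0.5833, 0.0044, 0.0293]
tool_rot: [-0.837, 1.338, 0.276]
wrist_force: [-0.4, 2.7, -0.6]
grip_width: 0.0362
7.5 [0.5833 0.0044 0.0293] [-0.399   2.6692 -0.6396] 0.0361976386896729 along 0.01525622007432589 lat 0.00048529603501869993
```

View pics/p9.png

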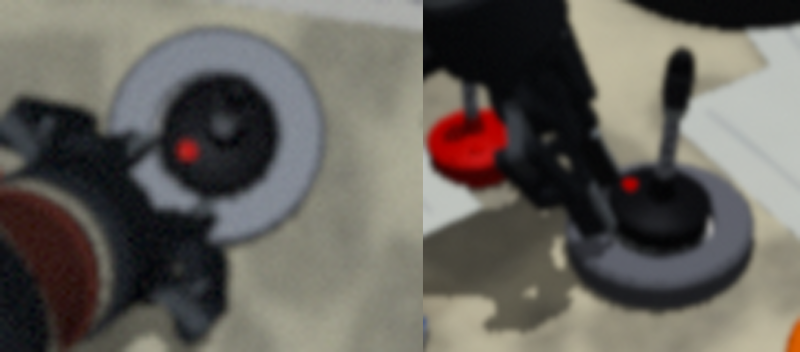

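```bash
cat > tilt.py <<'E'
import sys
from h import *
np.set_printoptions(precision=4,suppress=True)
for k in sys.argv[1:]:
  for n in("top","scene"):
    s=dict(np.load(f"/tmp/{n}{k}.npz"));P=cloud(s);g=s["image"].max(2)
    m=(abs(P[...,0]-.61)<.05)&(abs(P[...,1]+.02)<.045)&(P[...,2]>.115)
    m[:, :]=m
    hp=P[m&(g<90)]
    d=(P[...,0]-.605)*.675+(P[...,1]+.018)*(-.738)
    f=(np.hypot(P[...,0]-.605,P[...,1]+.018)<.035)&(P[...,2]>.03)&(P[...,2]<.055)&(d>-.02)
    Q=P[f];A=np.c_[Q[:,:2]-[.605,-.018],np.ones(len(Q))]
    print(k,n,"head",len(hp),hp.mean(0) if len(hp) else "","zmax",np.percentile(hp[:,2],95) if len(hp) else "","dome plane",np.linalg.lstsq(A,Q[:,2],rcond=None)[0],len(Q))
E
python3 tilt.py 0 3 6 9
```

```text
0 top head 72 [ 0.5984 -0.0106  0.137 ] zmax 0.14486921900165353 dome plane [-0.1356  0.1224  0.0412] 273
0 scene head 140 [ 0.5959 -0.0155  0.1302] zmax 0.14306908409373398 dome plane [-0.0549  0.3811  0.0426] 378
3 top head 71 [ 0.5991 -0.0117  0.1363] zmax 0.1442980943003342 dome plane [-0.1482  0.1604  0.0409] 273
3 scene head 136 [ 0.596  -0.0155  0.1305] zmax 0.1436370880439112 dome plane [-0.0529  0.3582  0.0428] 380
6 top head 107 [ 0.5955 -0.0086  0.1464] zmax 0.1791030109031237 dome plane [-0.1353  0.1176  0.0413] 395
6 scene head 172 [ 0.5973 -0.0165  0.1385] zmax 0.1771473063901125 dome plane [-0.0237  0.2351  0.043 ] 509
9 top head 161 [ 0.5883 -0.0031  0.1579] zmax 0.19625965564521397 dome plane [-0.0875  0.1026  0.0416] 456
9 scene head 257 [ 0.5875 -0.0082  0.1471] zmax 0.19210472096553213 dome plane [0.0239 0.2038 0.0435] 586
```

The push distance has reached the measured offset. I back off slightly to get a clear view.

```bash
python3 -m crank '[{"claw":36,"dx":-7,"dy":7.7,"dz":0,"rx":0,"ry":0,"rz":0},{"claw":36,"dx":-20,"dy":22,"dz":0,"rx":0,"ry":0,"rz":0},{"claw":36,"dx":-20,"dy":22,"dz":0,"rx":0,"ry":0,"rz":0},{"claw":36,"dx":0,"dy":0,"dz":0,"rx":0,"ry":0,"rz":0}]'
python3 look.py 10; python3 tilt.py 0 10; python3 - <<'E'
from h import *
np.set_printoptions(precision=4,suppress=True)
for n in("top","scene"):
    s0=dict(np.load(f"/tmp/{n}0.npz"));s=dict(np.load(f"/tmp/{n}10.npz"))
    print(n,"foot if home",fitfoot(s,[.605,-.018],.017),"if on rim",fitfoot(s,[.605,-.018],.022))
E
```

```text
clock: 8.0
tcp_pos: [0.5328, 0.0598, 0.0283]
tool_rot: [-0.84, 1.34, 0.282]
wrist_force: [0.1, -0.9, -0.9]
grip_width: 0.0362
8.0 [0.5328 0.0598 0.0283] [ 0.0944 -0.8726 -0.9041] 0.036161339457932956 along 0.09022722527807843 lat 0.0003701729573210138
0 top head 72 [ 0.5984 -0.0106  0.137 ] zmax 0.14486921900165353 dome plane [-0.1356  0.1224  0.0412] 273
0 scene head 140 [ 0.5959 -0.0155  0.1302] zmax 0.14306908409373398 dome plane [-0.0549  0.3811  0.0426] 378
10 top head 65 [ 0.6043 -0.0177  0.133 ] zmax 0.1399664882911667 dome plane [-0.0291  0.0266  0.038 ] 463
10 scene head 115 [ 0.601  -0.0217  0.1282] zmax 0.13944892836408238 dome plane [0.0456 0.1304 0.0403] 547
top foot if home [ 0.6063 -0.0173] if on rim [ 0.6058 -0.0174]
scene foot if home [ 0.6064 -0.0152] if on rim [ 0.6027 -0.0187]
```

View pics/p10.png

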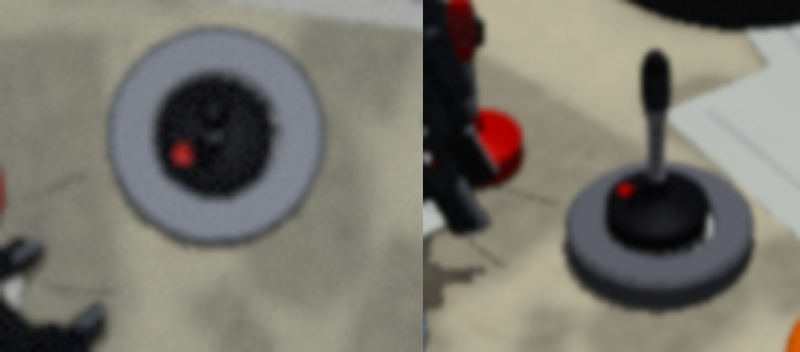

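The head top dropped about 5 mm in both views, and the foot is concentric, flat and upright. I raise the arm clear and check that nothing moves.

```bash
python3 -m crank '[{"claw":36,"dx":0,"dy":0,"dz":20,"rx":0,"ry":0,"rz":0},{"claw":36,"dx":0,"dy":0,"dz":35,"rx":0,"ry":0,"rz":0},{"claw":36,"dx":-20,"dy":22,"dz":35,"rx":0,"ry":0,"rz":0},{"claw":36,"dx":0,"dy":0,"dz":0,"rx":0,"ry":0,"rz":0},{"claw":36,"dx":0,"dy":0,"dz":0,"rx":0,"ry":0,"rz":0}]'
python3 look.py 11; python3 tilt.py 10 11; python3 - <<'E'
from h import *
np.set_printoptions(precision=4,suppress=True)
from workcell import bot
s0=dict(np.load("/tmp/top0.npz"));s=dict(np.load("/tmp/top11.npz"))
print("foot",fitfoot(s,[.605,-.018],.017),"dock(before)",fitdock(s0,[.607,-.018],[.595,-.0065]))
for n in ("top","scene"):
    s0=dict(np.load(f"/tmp/{n}0.npz"));s=dict(np.load(f"/tmp/{n}11.npz"))
    D=cv2.absdiff(s0["image"],s["image"]).max(2); D=cv2.medianBlur(D,5)
    cc=cv2.connectedComponentsWithStats((D>35).astype(np.uint8))[2]
    print(n,[tuple(r) for r in cc[1:] if r[4]>15])
cv2.imwrite("pics/top11.png",dict(np.load("/tmp/top11.npz"))["image"][...,::-1])
E
```

```text
clock: 8.6
tcp_pos: [0.5168, 0.0774, 0.1203]
tool_rot: [-0.836, 1.336, 0.274]
wrist_force: [0.1, 0.1, -0.7]
grip_width: 0.0358
8.6 [0.5168 0.0774 0.1203] [ 0.1075  0.1277 -0.7496] 0.03580442784622418 along 0.11397696518063596 lat 0.00035283551310651704
10 top head 65 [ 0.6043 -0.0177  0.133 ] zmax 0.1399664882911667 dome plane [-0.0291  0.0266  0.038 ] 463
10 scene head 115 [ 0.601  -0.0217  0.1282] zmax 0.13944892836408238 dome plane [0.0456 0.1304 0.0403] 547
11 top head 66 [ 0.6042 -0.0178  0.1325] zmax 0.13967388832264058 dome plane [-0.0299  0.0269  0.038 ] 463
11 scene head 117 [ 0.6008 -0.0215  0.1282] zmax 0.13928872825333383 dome plane [0.0451 0.1227 0.0403] 537
foot [ 0.6063 -0.0173] dock(before) [ 0.6054 -0.0167]
top [(np.int32(302), np.int32(157), np.int32(23), np.int32(24), np.int32(226)), (np.int32(291), np.int32(166), np.int32(24), np.int32(25), np.int32(268)), (np.int32(91), np.int32(195), np.int32(186), np.int32(205), np.int32(15884)), (np.int32(237), np.int32(384), np.int32(22), np.int32(16), np.int32(210))]
scene [(np.int32(81), np.int32(0), np.int32(165), np.int32(143), np.int32(7279)), (np.int32(153), np.int32(0), np.int32(24), np.int32(14), np.int32(242)), (np.int32(207), np.int32(138), np.int32(4), np.int32(11), np.int32(39)), (np.int32(299), np.int32(163), np.int32(30), np.int32(67), np.int32(805)), (np.int32(241), np.int32(167), np.int32(6), np.int32(8), np.int32(23)), (np.int32(239), np.int32(177), np.int32(11), np.int32(8), np.int32(50)), (np.int32(323), np.int32(205), np.int32(19), np.int32(28), np.int32(269)), (np.int32(136), np.int32(210), np.int32(28), np.int32(18), np.int32(182)), (np.int32(176), np.int32(213), np.int32(8), np.int32(9), np.int32(31)), (np.int32(209), np.int32(235), np.int32(37), np.int32(20), np.int32(392)), (np.int32(0), np.int32(319), np.int32(35), np.int32(67), np.int32(1261))]
```

View pics/p11.png

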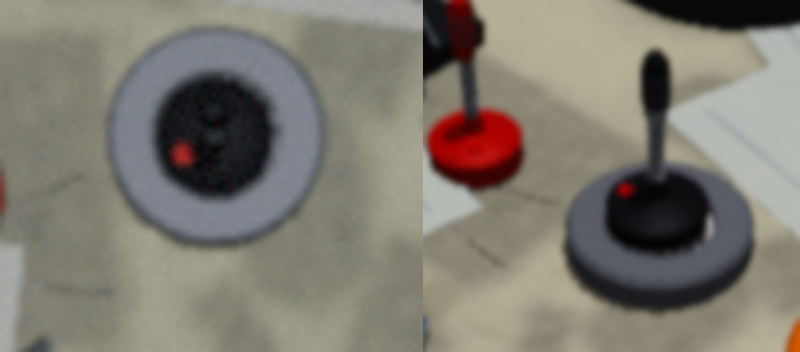

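View pics/top11.png

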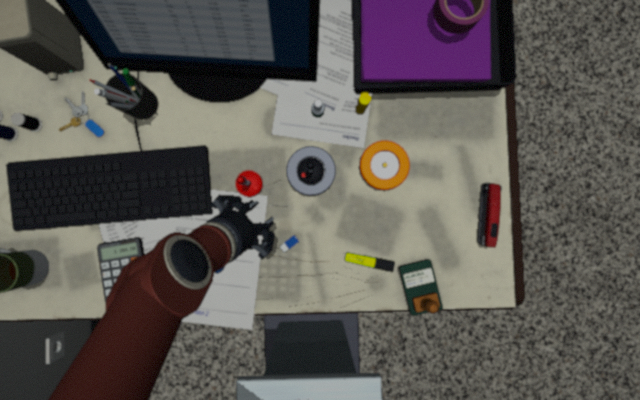

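The mic (top px 311,171) is concentric in the grey dock and hasn't moved between pictures. Glue stick (364,102), bottle (318,107), eraser (290,242) and highlighter (369,261) show no change. Handing in.

```bash
python3 -c "
from workcell import bot
print(bot.job_done())"
```

```text
the job is handed in; nothing more can be done
None
```

I nudged the black microphone about 17 mm into the grey dock's recess. I pushed low on its foot with two spread fingertips in steps of about 1 mm, then backed the arm off and handed in at about 8.6 s. No verdict came back.

**Last checks:**
- **Seated:** the head top dropped about 5 mm in both views, which matches the recess depth.
- **Centred:** the top view puts the foot about 1 mm from the dock's middle.
- **Upright and still:** the mic looks upright and did not move between the last two pictures, taken about 0.6 s apart.
- **Clear:** the arm is well away from everything, and the four bystanders are unmoved in the pictures.
- **Forces:** wrist forces read about 3 N at most while pushing.

**Disagreements and gaps:**
- The two cameras differ by 3–4 mm on absolute positions, and the scene view's own foot fit shifted by up to 5 mm with the height assumed. I relied on the top view, the drop in height and the pictures.
- I could not measure the contact's travel directly. I inferred it from the drop.

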